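# Find the socket that fits the specimen clamp's nut

### The arm

A 6-joint arm with a two-finger parallel gripper is mounted at the origin on the work surface. World frame = base frame: x ahead of the robot, y to its left, z up, the work surface at z = 0. Lengths are in m, angles in rad, forces in N, time in s.
With the tool pointing down it reaches from about 0.35 to 0.775 m from the base axis. Payload 7.3 kg.
Tool frame: the origin (TCP) lies at the centre of the arm's flange, where the gripper is bolted on; the fingertips stand 178 mm ahead of it and the grasp point (between the pads) lies 159 mm ahead of it (tip_extent is the distance from the TCP to the fingertips, in m); z points along the fingers, y is the line along which they close (so a half turn about z gives the same grasp; the last joint's range is limited). The gripper opens to 92 mm and grips with 3 to 60 N. Pads are 19 mm wide; open, the fingers measure 130 mm over their backs; the gripper's body (75 mm by 190 mm) begins 47 mm behind the grasp point.
Start: joints at [-1.444, 0.342, 1.524, -0, 1.275, -0.146], TCP at [0.141, -0.506, 0.405] pointing down, gripper open.
Joint ranges: [-2.53, 2.53], [-0.77, 2.02], [0.04, 2.7], [-1, 4.14], [0.28, 2.66], [-3.11, 3.11]. Speed limits (rad/s): [2.57, 2.57, 3.14, 3.14, 3.14, 3.14].

### API

Orientations are given as [roll, pitch, yaw] about the fixed x, y, z axes, in that order (R = Rz(yaw) Ry(pitch) Rx(roll)).
In Python, from cell import * gives the robot as it stands.
- The arm moves only by the tool arm_command, never from a script. Its arguments are lists of equal length, an entry for each row: "xyz": the shift along the world's x, y, z in mm, a list of three; "spin": the turn about the world's z in degrees. In form: {"xyz": [[tx, ty, tz], ...], "spin": [spin, ...]}. A call has 1 to 20 rows; each row shifts and turns the commanded pose from where the row before left it; what a row does not reach is not made up. A row lasts 1/10 s, in which the tool goes at most 50 mm and 8.59 degrees, less where a joint would pass 70% of its speed; a pose out of reach is approached as far as the arm can. A call with a gripper value outside its range is refused whole. "jaw" is the opening, from -1 (shut) to 1 (fully open), set as the call begins (left out, the last holds). The fingers move at their own pace and stop on an object; "squeeze" is the grip in N (left out, the last holds). Time passes only in rows, so rows that do not move let the fingers close. It gives the time, the measured TCP pose, the force, the opening and the grip force at its end, in the units of the state.
- observe(): the state, without advancing time (a new reading comes with each control period).
- read_camera(name): name is "scene" or "side" or "wrist"; returns a dict with "img" (384x512x3 uint8, red, green, blue), "depth" (384x512 float32, m along the optical axis (not along the pixel's ray), 0 where there is no reading), "fx", "fy", "cx", "cy" (pixels), "world_from_camera" (4x4, takes a point from camera to world coordinates). Camera axes: x right, y up, looking along -z (the intrinsics and any distortion apply to the point x, -y, -z); pixel columns grow to the right and rows downward; lengths in m; the calibration is good to about 2 mm. A picture is of the moment at which its call begins.
- hand_in(): hands the job in; it is judged then, once.
The state is a dict: "time": time; "qpos": joint angles; "qvel": joint speeds; "joint_efforts": joint torques, N m; "tool_pos": TCP position; "tool_rot": TCP orientation; "contact_force": force on the tool from outside, world axes, zero at the start; "torque": the same for the moment, N m; "opening": finger opening in m; "grip_force": force on a finger pad.
Only numpy, scipy, OpenCV 4.12 (cv2) and the standard library are available. Lean on these libraries where they do the work, as an engineer would, in place of code of your own. Each camera call takes 0.05 s, during which the arm holds its last target. There are 200 camera calls.

### The job

Three look-alike sockets stand mouth down on the rubber mat: try them on the brass hex nut of the specimen clamp until you find the one that really fits (not too small, not loose), standing those that do not fit back upright on the mat. With the fitting socket fully home on the nut, turn the nut clockwise until its red pointer is on the green mark, and finish still gripping that socket, upright and seated on the nut. Leave the other things on the bench where they are.

Things in the scene. Friction and masses are not known exactly. Their poses are not given: they have to be found in the camera images.
- socket_a: Loose steel socket, about 0.45 kg, one of three alike outside: hexagonal prism 48 mm across flats, 60 mm tall, standing mouth down, black drive square on top. Hexagonal bore from below, 32 mm deep, flats parallel to the outer ones; its size differs and is unmarked. Origin: centre of the mouth (underside); z up; x square to a pair of flats (same every 60 degrees).
- socket_b: Same outside as socket_a, same origin and axes. Of the three, in no told order: one bore is too small and stops about 21 mm above the seat; one fits with 0.8 mm play per side and drives the nut after up to 0.2 rad of backlash; one is too large, drops over the nut down to the seat but turns without driving it.
- socket_c: Same outside as socket_a, same origin and axes; which of the three fits must be found by trying.
- mat: Fixed black rubber mat, 130 (x) by 330 (y) by 4 mm, on which the three sockets stand about 110 mm apart along y. Origin: centre of its underside on the bench.
- clamp: Fixed specimen clamp: cream foot 170 by 100 by 18 mm, on it a white round boss of radius 56 mm whose top is 48 mm above the bench, with a green mark on the boss's rim in the clamp's +x direction. Strap and specimen on its -x side are lower than the nut's seat. Origin: on the nut's axis, on the bench.
- nut_seat (a point): Centre of the top of the nut's flange (radius 29 mm), 54.5 mm above the bench, where a seated socket's rim rests. Turns with the nut: x points along the red pointer, square to a pair of the nut's flats. The brass hex nut above it is 28 mm across flats: flats 17 mm high, then a 5 mm conical chamfer, then a 4 mm stud end, radius 9 mm.
- pointer_tip (a point): Tip of the red pointer (8 mm wide) on the nut's flange, 53 mm from the nut's axis; turns with the nut.
- green_mark (a point): The green mark on the boss's rim, 53 mm from the nut's axis, given at the height of the pointer's top: the pointer tip is here when the nut is tight.
- nut (a joint): Angle of the nut in rad; grows clockwise seen from above. Starts between 0 and 0.3; at 0.95 the red pointer is on the green mark. Stiff: turning takes 0.5 N m and it stays where left (free travel -0.3 to 1.7).
- puck_0: Black specimen puck, 30 mm diameter, 18 mm tall; bystander. Origin: centre of underside.
- puck_1: Red specimen puck, same size; bystander.
- puck_2: Green specimen puck, same size; bystander.
- test_block: Round steel hardness test block, 64 mm diameter, 12 mm tall; bystander. Origin: centre of underside.
- screwdriver: Screwdriver lying on the bench; bystander.
- jar: Amber jar, 52 mm diameter, 65 mm tall; bystander.
Not all that is in view belongs to the job. What is shaped like the clamp but orange or turquoise is not meant.

How it is judged:
By the outcome, as a careful person would: the job done as asked, in the order asked, and still so for the second after the job is handed in, while the arm keeps its last pose, push and grip.
It also fails if it takes over 72 s, if anything falls off the work surface, if the arm or the gripper's body presses on something with over 40 N, if the wrist force passes 120 N, or if a joint passes its speed limit or range.

## Working session

There is one attempt and no reset: what is moved stays moved. The work goes in short steps, Python scripts to look and compute and a tool call to move; the robot and the scene stay as the last step left them, time stands still between calls to the robot, and variables do not carry over. Pictures are saved under pics/ and viewed, at most 10 in all, crops included, and the job is handed in when it is done.

Besides the shell and the picture viewer there is one more tool, called after "Request:" as name([rows], argument=value, ...), one row to a line, values as JSON. arm_command: Moves the arm, as the interface text tells. Its arguments: {"type":"object","properties":{"xyz":{"type":"array","items":{"type":"array","items":{"type":"number"}}},"spin":{"type":"array","items":{"type":"number"}},"jaw":{"type":"number"},"squeeze":{"type":"number"}},"required":["xyz","spin"]}

```bash
ls; mkdir -p pics; python3 - <<'E'
from cell import *
import cv2,numpy as np
s=observe();print({k:np.round(v,3) for k,v in s.items()})
ims=[]
for n in ["scene","side","wrist"]:
    c=read_camera(n);np.savez(f'pics/{n}0.npz',**c)
    cv2.imwrite(f'pics/{n}0.png',c['img'][:,:,::-1]);print(n,c['fx'],c['cx'],c['cy'],np.round(c['world_from_camera'],3).tolist(),[k for k in c])
E
```

```text
pics
{'time': np.float64(0.0), 'qpos': array([-1.444,  0.343,  1.525, -0.   ,  1.275, -0.146]), 'qvel': array([-0.   , -0.002,  0.   ,  0.001, -0.001, -0.002]), 'joint_efforts': array([ 1.0000e-03, -4.3124e+01, -2.4422e+01,  7.2000e-02,  5.6000e-02,
       -0.0000e+00]), 'tool_pos': array([ 0.141, -0.505,  0.404]), 'tool_rot': array([-3.14 , -0.   ,  0.273]), 'contact_force': array([-1.654, -1.03 , -0.969]), 'torque': array([ 0.045, -0.021, -0.028]), 'grip_force': np.float64(0.0), 'opening': np.float64(0.092)}
scene 358.2631948111499 254.3806161139101 189.8010672562976 [[-0.066, -0.637, 0.768, 1.344], [0.998, -0.054, 0.041, 0.09], [0.016, 0.769, 0.64, 0.763], [0.0, 0.0, 0.0, 1.0]] ['img', 'depth', 'fx', 'fy', 'cx', 'cy', 'world_from_camera']
side 457.56005806838425 252.92987717437063 190.13348744145983 [[-0.842, 0.281, -0.46, -0.076], [-0.539, -0.45, 0.712, 0.947], [-0.007, 0.847, 0.531, 0.756], [0.0, 0.0, 0.0, 1.0]] ['img', 'depth', 'fx', 'fy', 'cx', 'cy', 'world_from_camera']
wrist 301.34007976142465 256.11385304264525 193.76145560655948 [[0.27, 0.918, 0.291, 0.221], [-0.963, 0.258, 0.08, -0.484], [-0.001, -0.302, 0.953, 0.383], [0.0, 0.0, 0.0, 1.0]] ['img', 'depth', 'fx', 'fy', 'cx', 'cy', 'world_from_camera']
```

View pics/scene0.png

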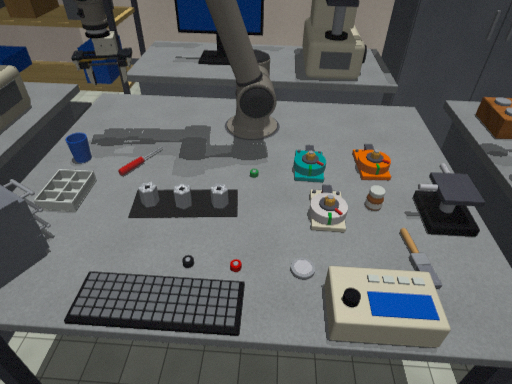

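View pics/side0.png

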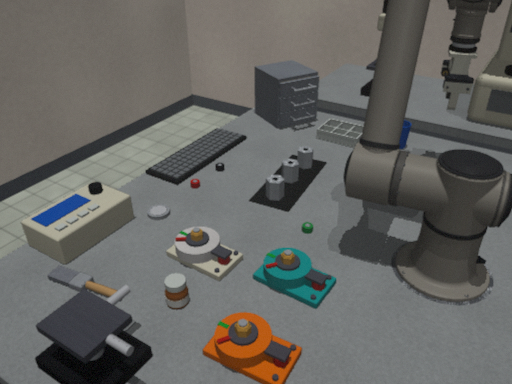

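Scene view: the sockets are at about (148,194), (182,196) and (220,196) on the black mat. There are three clamp shapes: cream/white (329,208), turquoise (311,162) and orange (374,162). Only the cream one matches the description. I'll confirm it in an enlarged crop and measure.

```bash
cat > h.py <<'E'
import numpy as np,cv2
def ray(c,uv):
    uv=np.atleast_2d(uv).astype(float);M=c['world_from_camera']
    d=np.c_[(uv[:,0]-c['cx'])/c['fx'],-(uv[:,1]-c['cy'])/c['fy'],-np.ones(len(uv))]@M[:3,:3].T
    return M[:3,3],d
def onplane(c,uv,z):
    o,d=ray(c,uv);return o+d*((z-o[2])/d[:,2])[:,None]
def cloud(c):
    v,u=np.indices(c['depth'].shape);o,d=ray(c,np.c_[u.ravel(),v.ravel()])
    return (o+d*c['depth'].reshape(-1,1)).reshape(*c['depth'].shape,3)
def load(n): return dict(np.load(f'pics/{n}.npz'))
E
python3 - <<'E'
from h import *
crops=[]
for n,(x,y) in [('scene0',(300,180)),('scene0',(128,175)),('side0',(160,215)),('side0',(250,135))]:
    c=load(n);crops.append(cv2.resize(c['img'][y:y+60,x:x+ (80 if 1 else 0)] if n=='scene0' and x==300 else c['img'][y:y+75,x:x+100],(400,300),interpolation=cv2.INTER_CUBIC))
cv2.imwrite('pics/crop1.png',np.vstack([np.hstack(crops[:2]),np.hstack(crops[2:])])[:,:,::-1])
for n in ['scene0','side0']:
    c=load(n);P=cloud(c);hsv=cv2.cvtColor(c['img'],cv2.COLOR_RGB2HSV)
    H,S,V=[hsv[...,i].astype(int) for i in range(3)]
    X,Y,Z=P[...,0],P[...,1],P[...,2]
    # sockets: by height
    m=((Z>.058)&(Z<.072)&(X>.3)&(X<.8)&(Y<-.02)&(Y>-.6)).astype(np.uint8)
    k,l,st,ce=cv2.connectedComponentsWithStats(m)
    for i in range(1,k):
        if st[i,4]>15: print(n,'sock',st[i],ce[i].round(1),np.median(P[l==i],0).round(4),onplane(c,ce[i],.064).round(4))
    for nm,mm in [('red',((H<6)|(H>174))&(S>150)&(V>80)),('green',(H>45)&(H<75)&(S>120)),('brass',(H>10)&(H<28)&(S>90)&(V>90))]:
        k,l,st,ce=cv2.connectedComponentsWithStats(mm.astype(np.uint8))
        for i in range(1,k):
            if st[i,4]>8: print(n,nm,st[i],ce[i].round(1),np.median(P[l==i],0).round(4))
E
```

```text
scene0 sock [ 73 142  15   9  48] [ 80.5 146.6] [ 0.3239 -0.5772  0.0655] [[ 0.3189 -0.5811  0.064 ]]
scene0 sock [138 182  19  12 168] [147.  187.3] [ 0.5207 -0.2832  0.0641] [[ 0.5203 -0.2829  0.064 ]]
scene0 sock [174 183  16  13 162] [181.5 188.9] [ 0.52   -0.1764  0.0644] [[ 0.5187 -0.1766  0.064 ]]
scene0 sock [210 183  18  12 165] [218.5 188.7] [ 0.509  -0.065   0.0641] [[ 0.5084 -0.0647  0.064 ]]
scene0 sock [ 16 233  28  22 137] [ 29.5 243.7] [ 0.7689 -0.5116  0.0653] [[ 0.7674 -0.5128  0.064 ]]
scene0 red [119 157  25  18 159] [130.5 165.3] [ 0.3564 -0.3988  0.0213]
scene0 red [382 159   7   4  13] [384.8 161. ] [0.297  0.4839 0.0528]
scene0 red [317 161   6   4  10] [319.3 162.7] [0.3263 0.2552 0.0536]
scene0 red [335 208   7   7  20] [337.6 210.8] [0.5655 0.2917 0.0536]
scene0 red [230 259  11  13  86] [235.5 265.7] [0.7596 0.0138 0.0171]
scene0 green [376 164   4  10  21] [377.4 168.6] [0.3304 0.4553 0.0448]
scene0 green [309 166   3  10  26] [309.8 170. ] [0.3561 0.224  0.0419]
scene0 green [250 169   8   8  41] [253.5 173.2] [0.3562 0.0314 0.0151]
scene0 green [328 213
[... 1835 characters left out ...]
74 359  10   8  36] [277.9 362.9] [0.1849 0.4616 0.0295]
side0 green [303 223  10  10  67] [307.2 228. ] [0.337  0.0394 0.0153]
side0 green [180 231   8   4  14] [183.1 232.9] [0.5773 0.2663 0.0489]
side0 green [267 253   8   5  17] [270.6 254.8] [0.3445 0.2216 0.0482]
side0 green [218 322  11   6  33] [222.8 324.4] [0.316  0.4538 0.0494]
side0 brass [191 229  12  12  92] [196.2 234.9] [0.5231 0.2772 0.071 ]
side0 brass [281 252  14  12  94] [287.  257.7] [0.2932 0.2341 0.0721]
side0 brass [ 85 281  32  15 211] [100.  288.1] [0.6301 0.4957 0.0177]
side0 brass [171 295   8   3  10] [174.4 295.9] [0.4558 0.4383 0.0391]
side0 brass [ 203  312   99   72 3190] [249.7 349.9] [0.2413 0.4748 0.0412]
```

View pics/crop1.png

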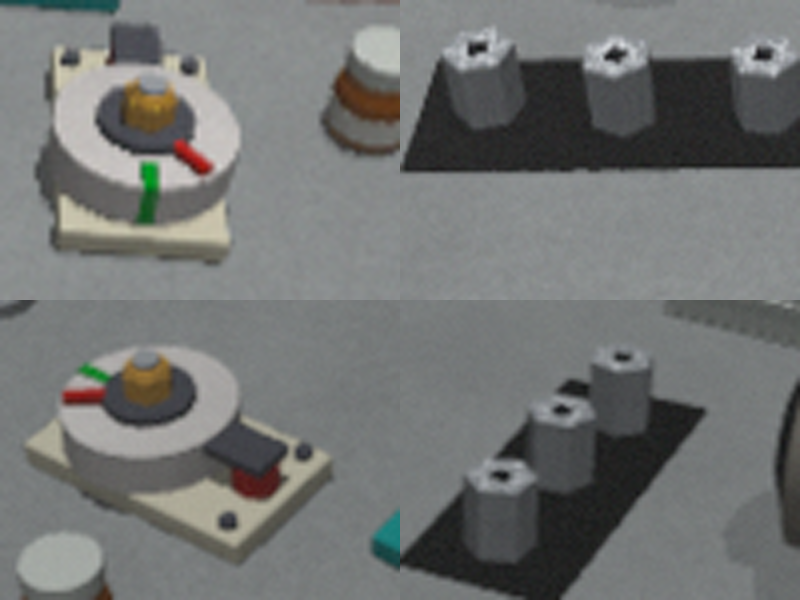

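The crop confirms it: the clamp at (329,208) has the cream foot, white boss, brass nut, red pointer and green mark. The three sockets stand alike on the mat. Next I'll move above the middle socket for a close wrist view.

Request:
arm_command([
  [26, 23.5, 0],
  [26, 23.5, 0],
  [26, 23.5, 0],
  [26, 23.5, 0],
  [26, 23.5, 0],
  [26, 23.5, 0],
  [26, 23.5, 0],
  [26, 23.5, 0],
  [26, 23.5, 0],
  [26, 23.5, 0],
  [26, 23.5, 0],
  [26, 23.5, 0],
  [26, 23.5, 0],
  [26, 23.5, 0],
  [0, 0, 0],
  [0, 0, 0],
], spin=[-1.1, -1.1, -1.1, -1.1, -1.1, -1.1, -1.1, -1.1, -1.1, -1.1, -1.1, -1.1, -1.1, -1.3, 0, 0])

```text
time: 1.75
tool_pos: [0.5056, -0.1761, 0.4042]
tool_rot: [-3.141, 0.001, 0.003]
contact_force: [-0.4, -0.2, 0.6]
opening: 0.0921
grip_force: 0.0
```

```bash
python3 - <<'E'
from cell import *
from h import *
s=observe();print(s['time'],s['tool_pos'].round(4),s['tool_rot'].round(3),s['contact_force'].round(2))
c=read_camera('wrist');np.savez('pics/w1.npz',**c)
cv2.imwrite('pics/w1.png',c['img'][:,:,::-1])
P=cloud(c);Z=P[...,2];X=P[...,0]
m=((Z>.060)&(Z<.068)).astype(np.uint8)
k,l,st,ce=cv2.connectedComponentsWithStats(m)
for i in range(1,k):
    if st[i,4]>100:
        cn=max(cv2.findContours((l==i).astype(np.uint8),0,2)[0],key=cv2.contourArea)
        w=onplane(c,cv2.convexHull(cn)[:,0],.064)[:,:2]
        print(st[i],ce[i].round(1),np.median(P[l==i],0).round(4),'hull ctr',w.min(0).round(4),w.max(0).round(4),'ctr',cv2.minEnclosingCircle((w*1000).astype(np.float32)),cv2.minAreaRect((w*1000).astype(np.float32)))
E
```

```text
1.75 [ 0.5056 -0.1761  0.4042] [-3.141e+00  1.000e-03  3.000e-03] [-0.41 -0.24  0.61]
[ 235  143   48   49 1664] [258.6 166.8] [ 0.5164 -0.1803  0.0629] hull ctr [ 0.4894 -0.2056] [ 0.5424 -0.1546] ctr ((516.0835571289062, -180.17977905273438), 27.099639892578125) ((515.9887084960938, -179.9816436767578), (54.08203887939453, 47.64004135131836), 11.373922348022461)
[ 332  142   51   49 1693] [356.6 165.7] [ 0.5179 -0.286   0.0629] hull ctr [ 0.4909 -0.3122] [ 0.5438 -0.2598] ctr ((517.9068603515625, -285.7508850097656), 27.58647918701172) ((517.7120361328125, -285.5436096191406), (55.122535705566406, 47.4389533996582), 48.28107452392578)
[ 131  154   51   45 1647] [155.9 175.7] [ 0.506  -0.0678  0.0628] hull ctr [ 0.4809 -0.0953] [ 0.5303 -0.0409] ctr ((505.8252258300781, -68.20171356201172), 27.537017822265625) ((505.7848815917969, -68.13233947753906), (54.36731719970703, 48.27295684814453), 85.34075927734375)
```

View pics/w1.png

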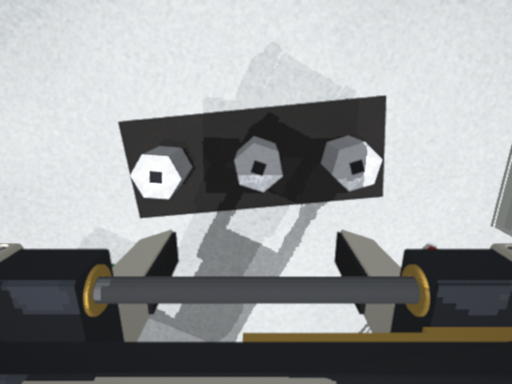

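The wrist view shows clean hexes at (156,177), (259,166) and (352,163). Their sizes come out at 48 x 54–55 mm with tops at about z = 0.063, which matches the description. Next I'll take the same kind of look at the clamp.

Request:
arm_command([
  [2, 38, 0],
  [2, 38, 0],
  [2, 38, 0],
  [2, 38, 0],
  [2, 38, 0],
  [2, 38, 0],
  [2, 38, 0],
  [2, 38, 0],
  [2, 38, 0],
  [2, 38, 0],
  [2, 38, 0],
  [0, 34, 0],
  [0, 0, 0],
  [0, 0, 0],
], spin=[0, 0, 0, 0, 0, 0, 0, 0, 0, 0, 0, 0, 0, 0])

```text
time: 3.2
tool_pos: [0.5275, 0.2747, 0.4045]
tool_rot: [3.141, 0.001, 0.001]
contact_force: [-0.4, -1.0, 0.7]
opening: 0.092
grip_force: 0.0
```

```bash
cat > clampm.py <<'E'
from h import *
def measure(c,show=True):
    P=cloud(c);Z=P[...,2];hsv=cv2.cvtColor(c['img'],cv2.COLOR_RGB2HSV);H,S,V=[hsv[...,i].astype(int) for i in range(3)]
    near=(Z>.03)&(Z<.09)
    for nm,mm,z in [('red',((H<8)|(H>172))&(S>130)&(V>60)&near,.0575),('green',(H>45)&(H<80)&(S>110)&near,.048),('brass',(H>9)&(H<30)&(S>80)&near,None),('stud',(Z>.076)&(Z<.086),.0805)]:
        k,l,st,ce=cv2.connectedComponentsWithStats(mm.astype(np.uint8))
        for i in range(1,k):
            if st[i,4]>25:
                q=P[l==i];zz=np.median(q[:,2]) if z is None else z
                cn=max(cv2.findContours((l==i).astype(np.uint8),0,2)[0],key=cv2.contourArea)
                w=(onplane(c,cn[:,0],zz)[:,:2]*1000).astype(np.float32)
                print(nm,st[i].tolist(),ce[i].round(1),'med',np.median(q,0).round(4),'plane',onplane(c,ce[i],zz)[0].round(4),'circ',[np.round(t,1) for t in cv2.minEnclosingCircle(w)],'rect',[np.round(t,1) for t in cv2.minAreaRect(w)])
    # boss top
    m=((Z>.045)&(Z<.0505)&(S<60)&(V>120)).astype(np.uint8)
    cn=max(cv2.findContours(m,0,2)[0],key=cv2.contourArea)
    w=(onplane(c,cn[:,0],.048)[:,:2]*1000).astype(np.float32)
    print('boss',m.sum(),cv2.minEnclosingCircle(w))
E
python3 - <<'E'
from cell import *
from clampm import *
s=observe();print(s['time'],s['tool_pos'].round(4),s['tool_rot'].round(3),s['contact_force'].round(2))
c=read_camera('wrist');np.savez('pics/w2.npz',**c)
cv2.imwrite('pics/w2.png',cv2.resize(c['img'][90:290,120:390],(800,593),interpolation=cv2.INTER_CUBIC)[:,:,::-1])
measure(c)
E
```

```text
3.2 [0.5275 0.2747 0.4045] [3.141e+00 1.000e-03 1.000e-03] [-0.45 -0.97  0.71]
red [231, 131, 18, 22, 153] [239.7 141. ] med [0.5651 0.2907 0.0532] plane [0.5656 0.2907 0.0575] circ [array([565.1, 291.4]), np.float64(12.5)] rect [array([565.6, 290.7]), array([24.8,  7. ]), np.float64(35.3)]
red [261, 314, 18, 15, 119] [269.4 321.3] med [0.327  0.2556 0.0529] plane [0.3307 0.2554 0.0575] circ [array([331.1, 254.5]), np.float64(13.7)] rect [array([330.5, 255.1]), array([26.7,  9.7]), np.float64(48.8)]
green [259, 117, 8, 22, 154] [262.1 127.3] med [0.5795 0.2667 0.0479] plane [0.5792 0.2666 0.048 ] circ [array([578.9, 267.2]), np.float64(11.6)] rect [array([578.9, 266.2]), array([22.5,  7.6]), np.float64(0.2)]
green [291, 304, 7, 10, 60] [294.2 308.4] med [0.3425 0.2223 0.0474] plane [0.3433 0.2222 0.048 ] circ [array([343.3, 222.1]), np.float64(7.8)] rect [array([343.2, 222.4]), array([14.3,  8.1]), np.float64(0.0)]
brass [247, 156, 29, 33, 470] [260.6 170.7] med [0.5389 0.2687 0.072 ] plane [0.5363 0.2683 0.072 ] circ [array([534.7, 267.9]), np.float64(17.5)] rect [array([534.7, 268.
[... 262 characters left out ...]
[139, 314, 34, 27, 564] [155.2 330.4] med [0.3021 0.4126 0.0457] plane [0.3053 0.4114 0.0457] circ [array([305.8, 410.7]), np.float64(26.9)] rect [array([302.6, 406.5]), array([42.5, 45.7]), np.float64(62.5)]
brass [286, 329, 15, 3, 36] [292.8 330.2] med [0.3152 0.2244 0.0558] plane [0.3149 0.2239 0.0558] circ [array([314. , 223.6]), np.float64(9.3)] rect [array([315.2, 223.6]), array([ 3.3, 18.7]), np.float64(0.0)]
stud [252, 166, 21, 19, 243] [261.6 175.1] med [0.5334 0.267  0.0791] plane [0.5337 0.2674 0.0805] circ [array([534.6, 267. ]), np.float64(10.6)] rect [array([533.8, 266.5]), array([17.6, 20.3]), np.float64(27.6)]
boss 4807 ((532.9681396484375, 267.7853698730469), 55.92529296875)
```

View pics/w2.png

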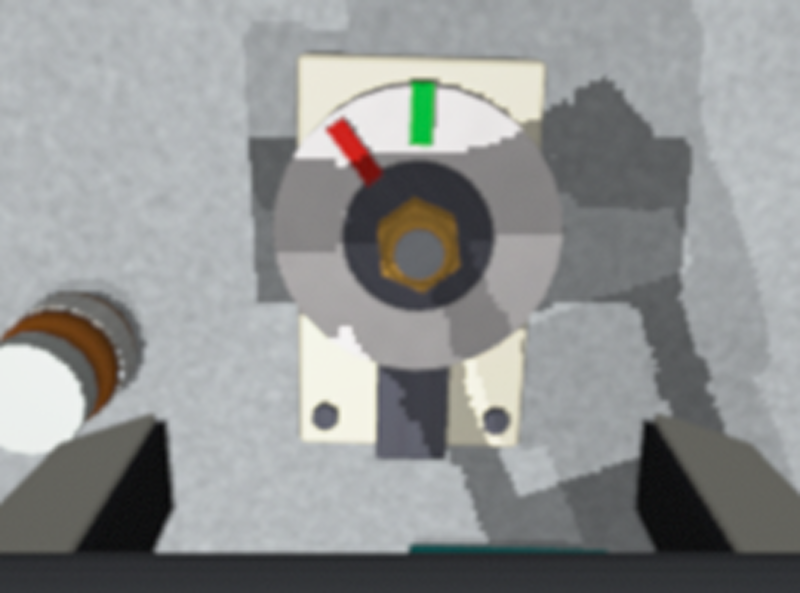

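The view confirms the cream clamp. The nut is near (415,245) in the crop, measured at (0.5335, 0.2675). The red pointer is at +36° and the green mark at about -1°. I'll grasp the nearest socket first, the one at y = -0.068.

Request:
arm_command([
  [-2.2, -34.3, -10],
  [-2.2, -34.3, -10],
  [-2.2, -34.3, -10],
  [-2.2, -34.3, -10],
  [-2.2, -34.3, -10],
  [-2.2, -34.3, -10],
  [-2.2, -34.3, -10],
  [-2.2, -34.3, -10],
  [-2.2, -34.3, -10],
  [-1.9, -34.2, -10],
  [0, 0, -20],
  [0, 0, -30],
  [0, 0, -25],
  [0, 0, -15],
  [0, 0, -10],
  [0, 0, -5],
  [0, 0, 0],
], spin=[2.5, 2.5, 2.5, 2.5, 2.5, 2.5, 2.5, 2.5, 2.5, 2.8, 0, 0, 0, 0, 0, 0, 0])

```text
time: 4.95
tool_pos: [0.5056, -0.0681, 0.1998]
tool_rot: [-3.142, 0.0, 0.441]
contact_force: [-0.6, 0.6, 0.3]
opening: 0.0917
grip_force: 0.0
```

Request:
arm_command([
  [0, 0, 0],
  [0, 0, 0],
  [0, 0, 0],
  [0, 0, 0],
  [0, 0, 0],
  [0, 0, 0],
], spin=[0, 0, 0, 0, 0, 0], jaw=-1, squeeze=60)

```text
time: 5.55
tool_pos: [0.5056, -0.0671, 0.1998]
tool_rot: [-3.141, 0.0, 0.442]
contact_force: [-1.4, 6.1, 4.0]
opening: 0.0485
grip_force: 3.1
```

Request:
arm_command([
  [0, 0, 0],
  [0, 0, 0],
  [0, 0, 10],
  [0, 0, 20],
  [0, 0, 30],
  [0, 0, 30],
  [0, 0, 15],
  [0, 0, 0],
], spin=[0, 0, 0, 0, 0, 0, 0, 0])

```text
time: 6.35
tool_pos: [0.5062, -0.0679, 0.307]
tool_rot: [3.138, -0.003, 0.442]
contact_force: [-0.1, 0.1, -4.8]
opening: 0.0481
grip_force: 60.0
```

```bash
python3 - <<'E'
from cell import *
from h import *
s=observe();print(s['time'],s['tool_pos'].round(4),s['tool_rot'].round(3),s['contact_force'].round(2),s['torque'].round(3),s['opening'],s['grip_force'])
c=read_camera('wrist');np.savez('pics/w3.npz',**c)
cv2.imwrite('pics/w3.png',c['img'][:,:,::-1])
E
```

```text
6.35 [ 0.5062 -0.0679  0.307 ] [ 3.138e+00 -3.000e-03  4.420e-01] [-0.06  0.15 -4.78] [-0.04  -0.058  0.037] 0.04810132951833449 59.97119754552841
```

View pics/w3.png

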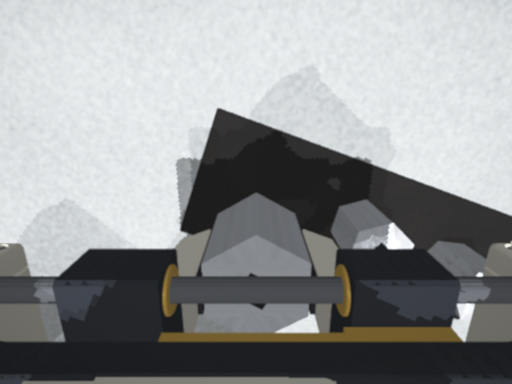

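```bash
python3 - <<'E'
from h import *
c=load('w3');t=np.array([.5062,-.0679]);a=.442
R=np.array([[np.cos(a),-np.sin(a)],[np.sin(a),np.cos(a)]])
for uv,z in [((256.5,193),.1112),((257,236.5),.1712),((211,228),.1112),((302,230),.1112),((205,265),.1712),((308,265),.1712),((258,275),.1712),((257,307),.1712)]:
    print(uv,(R.T@(onplane(c,uv,z)[0,:2]-t)*1000).round(1))
E
```

```text
(256.5, 193) [27.4 -2.1]
(257, 236.5) [27. -2.]
(211, 228) [ 4.3 26.6]
(302, 230) [  2.9 -30.9]
(205, 265) [13.5 20.4]
(308, 265) [ 13.4 -24. ]
(258, 275) [ 8.5 -2.4]
(257, 307) [-8.1 -2. ]
```

The socket is gripped square at 48.1 mm. The wrist camera reads it about 2 mm off in tool y, which is a calibration bias I'll allow for. Now I'll hover over the nut.

Request:
arm_command([
  [2.5, 30.7, 0],
  [2.5, 30.7, 0],
  [2.5, 30.7, 0],
  [2.5, 30.7, 0],
  [2.5, 30.7, 0],
  [2.5, 30.7, 0],
  [2.5, 30.7, 0],
  [2.5, 30.7, 0],
  [2.5, 30.7, 0],
  [2.5, 30.7, 0],
  [2.3, 30.4, 0],
  [0, 0, 0],
  [0, 0, 0],
], spin=[-1.75, -1.75, -1.75, -1.75, -1.75, -1.75, -1.75, -1.75, -1.75, -1.75, -1.8, 0, 0])

```text
time: 7.7
tool_pos: [0.5325, 0.2702, 0.3027]
tool_rot: [3.14, 0.004, 0.107]
contact_force: [-0.4, -1.0, -4.3]
opening: 0.0475
grip_force: 60.0
```

```bash
python3 - <<'E'
from cell import *
from clampm import *
s=observe();print(s['time'],s['tool_pos'].round(4),s['tool_rot'].round(3),s['contact_force'].round(2),s['opening'])
c=read_camera('wrist');np.savez('pics/w4.npz',**c)
cv2.imwrite('pics/w4.png',c['img'][:,:,::-1])
measure(c)
E
```

```text
7.7 [0.5325 0.2702 0.3027] [3.14  0.004 0.107] [-0.36 -1.04 -4.29] 0.047473418480195824
red [219, 146, 25, 31, 312] [230.8 160.6] med [0.5659 0.2918 0.0533] plane [0.5669 0.2914 0.0575] circ [array([566.5, 291.5]), np.float64(12.0)] rect [array([566.6, 291.3]), array([23.6,  8. ]), np.float64(35.9)]
green [258, 130, 15, 33, 343] [264.8 145.8] med [0.5793 0.2668 0.0477] plane [0.5792 0.2668 0.048 ] circ [array([578.9, 267. ]), np.float64(12.5)] rect [array([578.9, 266.7]), array([ 8.7, 24.5]), np.float64(89.8)]
brass [239, 186, 38, 16, 250] [257.4 193.4] med [0.5449 0.2689 0.0626] plane [0.5449 0.2689 0.0626] circ [array([540.5, 268.3]), np.float64(14.3)] rect [array([544.7, 268.8]), array([12. , 28.4]), np.float64(6.1)]
brass [59, 216, 55, 33, 808] [ 91.5 230.4] med [0.4893 0.4072 0.0373] plane [0.4871 0.4099 0.0373] circ [array([478.9, 415. ]), np.float64(24.4)] rect [array([487.1, 411.4]), array([48.6, 24.6]), np.float64(66.7)]
boss 6227 ((533.6694946289062, 267.7137145996094), 55.440826416015625)
```

View pics/w4.png

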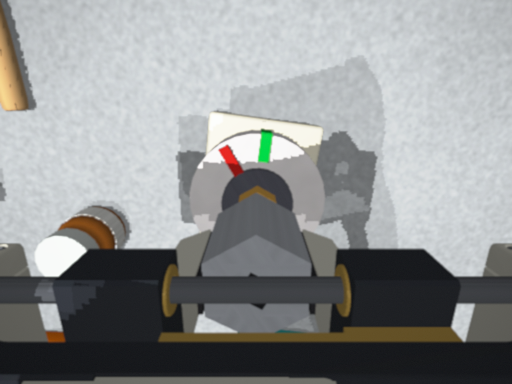

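Request:
arm_command([
  [1, -0.7, -8],
  [0.5, 0, -10],
  [0, 0, -8],
  [0, 0, -4],
  [0, 0, 0],
  [0, 0, 0],
], spin=[0, 0, 0, 0, 0, 0])

```text
time: 8.35
tool_pos: [0.5347, 0.2692, 0.2748]
tool_rot: [3.142, -0.0, 0.105]
contact_force: [-0.5, -0.1, -4.4]
opening: 0.0474
grip_force: 60.0
```

Request:
arm_command([
  [0, 0, -2],
  [0, 0, -2],
  [0, 0, 0],
], spin=[0, 0, 0])

```text
time: 8.65
tool_pos: [0.5345, 0.2692, 0.2706]
tool_rot: [3.141, 0.0, 0.105]
contact_force: [-0.3, 0.1, -5.2]
opening: 0.0476
grip_force: 60.0
```

Request:
arm_command([
  [0, 0, -2],
  [0, 0, -2],
  [0, 0, 0],
], spin=[0, 0, 0])

```text
time: 8.95
tool_pos: [0.5345, 0.2692, 0.2664]
tool_rot: [3.141, 0.001, 0.105]
contact_force: [0.3, 0.1, -4.8]
opening: 0.0476
grip_force: 60.0
```

Mouth is about 16 mm above the seat with no contact, so this one isn't the too-small socket. Continuing down to the seat.

Request:
arm_command([
  [0, 0, -3],
  [0, 0, -3],
  [0, 0, -3],
  [0, 0, -2],
  [0, 0, 0],
], spin=[0, 0, 0, 0, 0])

```text
time: 9.45
tool_pos: [0.5345, 0.2692, 0.2552]
tool_rot: [3.141, 0.001, 0.105]
contact_force: [-0.5, -0.4, -5.4]
opening: 0.0475
grip_force: 60.0
```

Request:
arm_command([
  [0, 0, -2],
  [0, 0, -2],
  [0, 0, -1],
  [0, 0, 0],
], spin=[0, 0, 0, 0])

```text
time: 9.85
tool_pos: [0.5345, 0.2692, 0.2506]
tool_rot: [3.141, 0.0, 0.105]
contact_force: [-0.2, 0.3, -4.9]
opening: 0.0477
grip_force: 60.0
```

Request:
arm_command([
  [0, 0, -0.7],
  [0, 0, -0.5],
  [0, 0, 0],
], spin=[0, 0, 0])

```text
time: 10.15
tool_pos: [0.5346, 0.2692, 0.2503]
tool_rot: [-3.142, -0.001, 0.105]
contact_force: [-3.2, -0.5, 3.1]
opening: 0.0481
grip_force: 60.0
```

Seated, with contact at the expected height. Now a clockwise test turn of 16°.

Request:
arm_command([
  [0, 0, 0],
  [0, 0, 0],
  [0, 0, 0],
  [0, 0, 0],
  [0, 0, 0],
], spin=[-4, -4, -4, -4, 0])

```text
time: 10.65
tool_pos: [0.535, 0.2692, 0.2503]
tool_rot: [-3.141, -0.002, -0.175]
contact_force: [-0.2, -1.1, 3.3]
opening: 0.0476
grip_force: 60.0
```

```bash
cat > ang.py <<'E'
from cell import *
from clampm import *
import sys
s=observe();print(round(s['time'],2),s['tool_pos'].round(4),'yaw',np.degrees(s['tool_rot'][2]).round(2),s['contact_force'].round(2),s['torque'].round(3),s['opening'].round(4))
n=sys.argv[1];c=read_camera('wrist');np.savez(f'pics/{n}.npz',**c);cv2.imwrite(f'pics/{n}.png',c['img'][:,:,::-1])
measure(c)
E
python3 ang.py w5
```

```text
Traceback (most recent call last):
  File "ang.py", line 4, in <module>
    s=observe();print(round(s['time'],2),s['tool_pos'].round(4),'yaw',np.degrees(s['tool_rot'][2]).round(2),s['contact_force'].round(2),s['torque'].round(3),s['opening'].round(4))
                                                                                                                                                             ^^^^^^^^^^^^^^^^^^
AttributeError: 'float' object has no attribute 'round'
```

```bash
sed -i "s/,s\['opening'\].round(4)//" ang.py; python3 ang.py w5
```

```text
10.65 [0.535  0.2692 0.2503] yaw -10.01 [-0.25 -1.1   3.32] [-0.14   0.167 -0.033]
red [192, 177, 38, 35, 555] [210.6 194.2] med [0.5658 0.291  0.0533] plane [0.567  0.2901 0.0575] circ [array([566.7, 289.8]), np.float64(12.7)] rect [array([566.6, 289.9]), array([25. ,  8.6]), np.float64(35.7)]
green [237, 144, 19, 41, 546] [245.8 163.9] med [0.5797 0.2667 0.0477] plane [0.5797 0.2666 0.048 ] circ [array([579.3, 266.3]), np.float64(12.7)] rect [array([579.4, 266.7]), array([ 8.6, 24.9]), np.float64(87.6)]
brass [50, 307, 9, 12, 68] [ 54.4 313. ] med [0.4905 0.4315 0.0385] plane [0.4898 0.4315 0.0385] circ [array([490.3, 432.1]), np.float64(6.2)] rect [array([490.1, 431.7]), array([ 6. , 11.3]), np.float64(68.4)]
stud [181, 205, 152, 39, 943] [256.8 226.6] med [0.5525 0.2628 0.0816] plane [0.5515 0.2648 0.0805] circ [array([543.7, 266.3]), np.float64(41.1)] rect [array([552.9, 264.6]), array([82.2, 21.7]), np.float64(79.4)]
boss 7600 ((533.8428955078125, 267.5853271484375), 55.2773551940918)
```

The pointer is still at 35.7° and torque is about zero. I'll turn a little further to be certain.

Request:
arm_command([
  [0, 0, 0],
  [0, 0, 0],
  [0, 0, 0],
], spin=[-5, -5, 0])

```text
time: 11.0
tool_pos: [0.5349, 0.2693, 0.2503]
tool_rot: [-3.141, -0.001, -0.348]
contact_force: [0.4, -0.5, 5.5]
opening: 0.0481
grip_force: 60.0
```

```bash
python3 ang.py w6 | head -3
```

```text
11.0 [0.5349 0.2693 0.2503] yaw -19.93 [ 0.4  -0.46  5.5 ] [-0.189  0.191 -0.101]
red [185, 187, 39, 30, 532] [203.8 201.5] med [0.5662 0.2913 0.0532] plane [0.5674 0.2899 0.0575] circ [array([566.9, 289.7]), np.float64(12.1)] rect [array([566.9, 289.6]), array([23.9,  8.9]), np.float64(35.7)]
green [222, 145, 25, 43, 537] [233.9 166.5] med [0.5797 0.2665 0.0478] plane [0.5796 0.2664 0.048 ] circ [array([579.2, 265.2]), np.float64(13.2)] rect [array([579.2, 265.7]), array([10.6, 24.5]), np.float64(87.9)]
```

That's the loose socket, so I'll stand it back where it was.

Request:
arm_command([
  [0, 0, 8],
  [0, 0, 18],
  [0, 0, 20],
  [0, 0, 10],
  [-2.7, -30.7, 0],
  [-2.7, -30.7, 0],
  [-2.7, -30.7, 0],
  [-2.7, -30.7, 0],
  [-2.7, -30.7, 0],
  [-2.7, -30.7, 0],
  [-2.7, -30.7, 0],
  [-2.7, -30.7, 0],
  [-2.7, -30.7, 0],
  [-2.7, -30.7, 0],
  [-2.3, -30.4, 0],
  [0, 0, -30],
  [0, 0, -30],
  [0, 0, -20],
  [0, 0, -10],
  [0, 0, -5],
], spin=[0, 0, 0, 0, 4.1, 4.1, 4.1, 4.1, 4.1, 4.1, 4.1, 4.1, 4.1, 4.1, 4.1, 0, 0, 0, 0, 0])

```text
time: 13.05
tool_pos: [0.5051, -0.0681, 0.2096]
tool_rot: [-3.141, 0.001, 0.439]
contact_force: [-0.2, -0.4, -5.6]
opening: 0.048
grip_force: 60.0
```

Request:
arm_command([
  [0, 0, -4],
  [0, 0, -3],
  [0, 0, 0],
  [0, 0, 0],
], spin=[0, 0, 0, 0])

```text
time: 13.45
tool_pos: [0.5055, -0.0682, 0.2041]
tool_rot: [3.141, -0.001, 0.439]
contact_force: [0.1, -0.3, -4.1]
opening: 0.0474
grip_force: 60.0
```

Request:
arm_command([
  [0, 0, -2],
  [0, 0, -1.5],
  [0, 0, -0.7],
  [0, 0, 0],
], spin=[0, 0, 0, 0])

```text
time: 13.85
tool_pos: [0.5053, -0.0682, 0.1998]
tool_rot: [3.141, -0.0, 0.439]
contact_force: [-1.8, 0.1, 1.8]
opening: 0.0478
grip_force: 60.0
```

Request:
arm_command([
  [0, 0, 0],
  [0, 0, 0],
  [0, 0, 0],
  [0, 0, 0],
  [0, 0, 10],
  [0, 0, 30],
  [0, 0, 40],
  [0, 0, 25],
  [2.8, -27.5, 0],
  [2.8, -27.5, 0],
  [2.8, -27.5, 0],
  [2.6, -27.3, 0],
  [0, 0, 0],
], spin=[0, 0, 0, 0, 0, 0, 0, 0, -3.5, -3.5, -3.5, -3.3, 0], jaw=1)

```text
time: 15.15
tool_pos: [0.5164, -0.1808, 0.3051]
tool_rot: [3.14, -0.001, 0.194]
contact_force: [-0.0, 0.9, 0.1]
opening: 0.0922
grip_force: 0.0
```

```bash
python3 - <<'E'
from cell import *
from h import *
s=observe();print(s['time'],s['tool_pos'].round(4),s['tool_rot'].round(3),s['contact_force'].round(2))
c=read_camera('wrist');np.savez('pics/w7.npz',**c)
P=cloud(c);Z=P[...,2];X=P[...,0]
m=((Z>.060)&(Z<.068)).astype(np.uint8)
k,l,st,ce=cv2.connectedComponentsWithStats(m)
for i in range(1,k):
    if st[i,4]>100:
        cn=max(cv2.findContours((l==i).astype(np.uint8),0,2)[0],key=cv2.contourArea)
        w=onplane(c,cv2.convexHull(cn)[:,0],.064)[:,:2]
        print(st[i],ce[i].round(1),cv2.minEnclosingCircle((w*1000).astype(np.float32)),cv2.minAreaRect((w*1000).astype(np.float32)))
E
```

```text
15.15 [ 0.5164 -0.1808  0.3051] [ 3.14e+00 -1.00e-03  1.94e-01] [-0.03  0.89  0.12]
[  74  161   73   67 3290] [110.2 194.2] ((506.4796447753906, -70.75870513916016), 27.85234832763672) ((506.51202392578125, -70.71077728271484), (47.693946838378906, 55.70433044433594), 55.969520568847656)
[ 222  175   62   67 3103] [252.5 207.7] ((516.2166137695312, -180.04296875), 27.382123947143555) ((516.17333984375, -179.8441162109375), (54.708580017089844, 47.614601135253906), 9.167946815490723)
[ 349  201   69   56 2348] [386.3 225.7] ((517.5646362304688, -284.75274658203125), 27.83218002319336) ((524.0364379882812, -287.2564697265625), (52.34699630737305, 40.68198776245117), 69.03953552246094)
```

The loose socket stands upright again at its place. Now grasp the middle one.

Request:
arm_command([
  [0, 2.3, -20],
  [0, 0, -30],
  [0, 0, -25],
  [0, 0, -15],
  [0, 0, -10],
  [0, 0, -5],
  [0, 0, 0],
], spin=[0, 0, 0, 0, 0, 0, 0])

```text
time: 15.9
tool_pos: [0.5163, -0.1753, 0.1993]
tool_rot: [-3.141, 0.0, 0.198]
contact_force: [-0.8, -0.3, 1.1]
opening: 0.0919
grip_force: 0.0
```

Request:
arm_command([
  [0, 0, 0],
  [0, 0, 0],
  [0, 0, 0],
  [0, 0, 0],
  [0, 0, 0],
  [0, 0, 0],
  [0, 0, 0],
  [0, 0, 0],
], spin=[0, 0, 0, 0, 0, 0, 0, 0], jaw=-1, squeeze=60)

```text
time: 16.7
tool_pos: [0.5165, -0.176, 0.1995]
tool_rot: [3.141, -0.001, 0.198]
contact_force: [0.4, -1.8, 1.3]
opening: 0.0476
grip_force: 60.0
```

Request:
arm_command([
  [0, 0, 10],
  [0, 0, 25],
  [0, 0, 35],
  [0, 0, 25],
  [0, 0, 10],
  [1.5, 37.1, 0],
  [1.5, 37.1, 0],
  [1.5, 37.1, 0],
  [1.5, 37.1, 0],
  [1.5, 37.1, 0],
  [1.5, 37.1, 0],
  [1.5, 37.1, 0],
  [1.5, 37.1, 0],
  [1.5, 37.1, 0],
  [1.5, 37.1, 0],
  [1.5, 37.1, 0],
  [1.3, 37.1, 0],
  [0, 0, 0],
  [0, 0, 0],
], spin=[0, 0, 0, 0, 0, -0.5, -0.5, -0.5, -0.5, -0.5, -0.5, -0.5, -0.5, -0.5, -0.5, -0.3, 0, 0, 0])

```text
time: 18.6
tool_pos: [0.5332, 0.2702, 0.3028]
tool_rot: [3.141, 0.003, 0.107]
contact_force: [0.7, -0.3, -5.9]
opening: 0.0479
grip_force: 60.0
```

```bash
python3 ang.py w8 | head -3; python3 - <<'E'
from h import *
c=load('w8');import cv2
cv2.imwrite('pics/w8c.png',cv2.resize(c['img'][110:330,140:370],(690,600),interpolation=cv2.INTER_CUBIC)[:,:,::-1])
E
```

```text
18.6 [0.5332 0.2702 0.3028] yaw 6.15 [ 0.68 -0.28 -5.95] [-0.059  0.012 -0.087]
red [220, 146, 24, 34, 333] [231.5 162.5] med [0.5653 0.2912 0.0534] plane [0.5662 0.2909 0.0575] circ [array([565.9, 290.9]), np.float64(13.0)] rect [array([565.9, 290.9]), array([25.4,  8. ]), np.float64(35.5)]
green [258, 131, 15, 32, 337] [264.9 146.7] med [0.5794 0.2668 0.0477] plane [0.5793 0.2668 0.048 ] circ [array([578.9, 267.5]), np.float64(12.4)] rect [array([579. , 266.7]), array([24.4,  8.8]), np.float64(0.0)]
```

View pics/w8c.png

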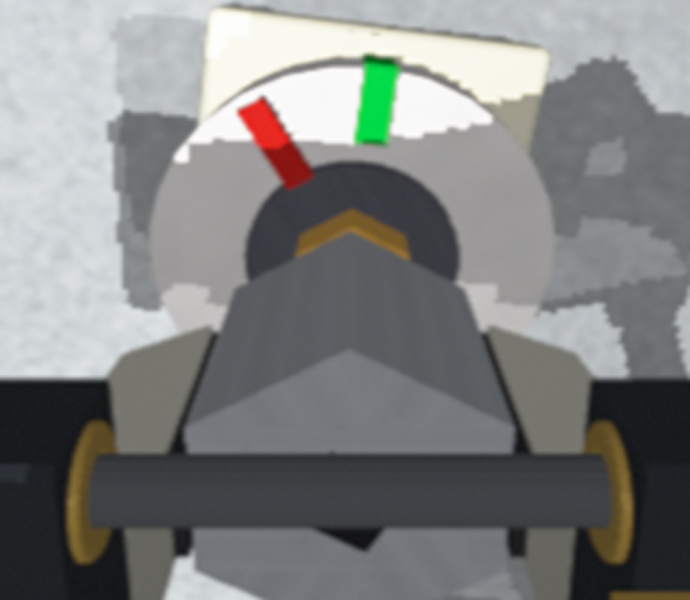

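The socket's front corner at (352,232) lines up with the nut's corner at (352,210). Descending, with force checks.

Request:
arm_command([
  [1, -0.6, -8],
  [0.7, 0, -10],
  [0, 0, -8],
  [0, 0, -3],
  [0, 0, 0],
  [0, 0, 0],
], spin=[0, 0, 0, 0, 0, 0])

```text
time: 19.25
tool_pos: [0.5359, 0.2688, 0.2755]
tool_rot: [-3.142, -0.0, 0.105]
contact_force: [0.1, 0.5, -5.1]
opening: 0.048
grip_force: 60.0
```

Request:
arm_command([
  [0, 0, -1],
  [0, 0, -1],
  [0, 0, -1],
  [0, 0, 0],
], spin=[0, 0, 0, 0])

```text
time: 19.65
tool_pos: [0.5357, 0.2689, 0.2723]
tool_rot: [3.141, 0.0, 0.105]
contact_force: [-0.4, -0.1, -4.3]
opening: 0.0475
grip_force: 60.0
```

Request:
arm_command([
  [0, 0, -1],
  [0, 0, -1],
  [0, 0, 0],
], spin=[0, 0, 0])

```text
time: 19.95
tool_pos: [0.5358, 0.269, 0.2716]
tool_rot: [-3.141, -0.001, 0.105]
contact_force: [-2.9, -0.9, 4.6]
opening: 0.0475
grip_force: 60.0
```

Request:
arm_command([
  [0, 0, -0.7],
  [0, 0, -0.7],
  [0, 0, 0],
], spin=[0, 0, 0])

```text
time: 20.25
tool_pos: [0.5357, 0.269, 0.2713]
tool_rot: [-3.141, -0.002, 0.105]
contact_force: [-4.9, -2.3, 12.0]
opening: 0.0478
grip_force: 60.0
```

It stops firmly 21 mm above the seat, so this is the too-small socket. I'll return it; the third one should fit.

Request:
arm_command([
  [0, 0, 5],
  [0, 0, 15],
  [0, 0, 15],
  [-1.6, -37.1, 0],
  [-1.6, -37.1, 0],
  [-1.6, -37.1, 0],
  [-1.6, -37.1, 0],
  [-1.6, -37.1, 0],
  [-1.6, -37.1, 0],
  [-1.6, -37.1, 0],
  [-1.6, -37.1, 0],
  [-1.6, -37.1, 0],
  [-1.6, -37.1, 0],
  [-1.6, -37.1, 0],
  [-1.6, -37.1, 0],
  [0, 0, -30],
  [0, 0, -30],
  [0, 0, -20],
  [0, 0, -10],
  [0, 0, 0],
], spin=[0, 0, 0, 0.4, 0.4, 0.4, 0.4, 0.4, 0.4, 0.4, 0.4, 0.4, 0.4, 0.4, 0.4, 0, 0, 0, 0, 0])

```text
time: 22.25
tool_pos: [0.5163, -0.1762, 0.2126]
tool_rot: [-3.14, 0.002, 0.189]
contact_force: [0.6, 0.6, -4.0]
opening: 0.0476
grip_force: 60.0
```

Request:
arm_command([
  [0, 0, -5],
  [0, 0, -4],
  [0, 0, -2],
  [0, 0, 0],
], spin=[0, 0, 0, 0])

```text
time: 22.65
tool_pos: [0.5166, -0.1762, 0.2031]
tool_rot: [3.141, -0.0, 0.189]
contact_force: [0.6, -0.4, -4.8]
opening: 0.0475
grip_force: 60.0
```

Request:
arm_command([
  [0, 0, -1.5],
  [0, 0, -1],
  [0, 0, -1],
  [0, 0, 0],
], spin=[0, 0, 0, 0])

```text
time: 23.05
tool_pos: [0.5166, -0.1763, 0.1995]
tool_rot: [3.141, -0.0, 0.189]
contact_force: [-0.9, -0.3, -3.4]
opening: 0.0479
grip_force: 60.0
```

Request:
arm_command([
  [0, 0, -0.4],
  [0, 0, 0],
  [0, 0, 0],
  [0, 0, 0],
  [0, 0, 0],
  [0, 0, 10],
  [0, 0, 30],
  [0, 0, 40],
  [0, 0, 25],
  [0.3, -26.8, 0],
  [0.3, -26.8, 0],
  [0.4, -26.8, 0],
  [0.4, -26.9, 0],
  [0, 0, 0],
], spin=[0, 0, 0, 0, 0, 0, 0, 0, 0, -5.6, -5.6, -5.6, -5.7, 0], jaw=1)

```text
time: 24.45
tool_pos: [0.5177, -0.2865, 0.3048]
tool_rot: [3.14, -0.002, -0.209]
contact_force: [0.3, 0.0, 0.5]
opening: 0.0919
grip_force: 0.0
```

```bash
python3 - <<'E'
from cell import *
from h import *
s=observe();print(s['time'],s['tool_pos'].round(4),s['tool_rot'].round(3),s['contact_force'].round(2))
c=read_camera('wrist');np.savez('pics/w9.npz',**c)
P=cloud(c);Z=P[...,2];X=P[...,0]
m=((Z>.060)&(Z<.068)).astype(np.uint8)
k,l,st,ce=cv2.connectedComponentsWithStats(m)
for i in range(1,k):
    if st[i,4]>100:
        cn=max(cv2.findContours((l==i).astype(np.uint8),0,2)[0],key=cv2.contourArea)
        w=onplane(c,cv2.convexHull(cn)[:,0],.064)[:,:2]
        print(st[i],ce[i].round(1),cv2.minEnclosingCircle((w*1000).astype(np.float32)),cv2.minAreaRect((w*1000).astype(np.float32)))
E
```

```text
24.45 [ 0.5177 -0.2865  0.3048] [ 3.14e+00 -2.00e-03 -2.09e-01] [0.33 0.03 0.47]
[ 223  175   63   68 3098] [254.1 208.9] ((517.7963256835938, -286.91961669921875), 27.758665084838867) ((517.6608276367188, -286.7240905761719), (54.3659782409668, 48.49509048461914), 48.28800582885742)
[  89  208   66   56 2104] [119.7 231.1] ((517.4579467773438, -179.67037963867188), 27.36659812927246) ((523.36279296875, -178.071533203125), (38.68751525878906, 51.44482421875), 24.989046096801758)
```

Request:
arm_command([
  [0, 0, -20],
  [0, 0, -30],
  [0, 0, -25],
  [0, 0, -15],
  [0, 0, -10],
  [0, 0, -5],
  [0, 0, 0],
], spin=[0, 0, 0, 0, 0, 0, 0])

```text
time: 25.2
tool_pos: [0.5181, -0.2832, 0.1991]
tool_rot: [-3.141, 0.0, -0.203]
contact_force: [-1.0, 0.1, -0.2]
opening: 0.0924
grip_force: 0.0
```

Request:
arm_command([
  [0, 0, 0],
  [0, 0, 0],
  [0, 0, 0],
  [0, 0, 0],
  [0, 0, 0],
  [0, 0, 0],
  [0, 0, 0],
  [0, 0, 0],
], spin=[0, 0, 0, 0, 0, 0, 0, 0], jaw=-1, squeeze=60)

```text
time: 26.0
tool_pos: [0.518, -0.2838, 0.1992]
tool_rot: [3.141, -0.0, -0.204]
contact_force: [-1.3, -2.5, 1.5]
opening: 0.0477
grip_force: 60.0
```

Request:
arm_command([
  [0, 0, 12],
  [0, 0, 28],
  [0, 0, 35],
  [0, 0, 25],
  [0, 0, 5],
  [1.1, 39.5, 0],
  [1.1, 39.5, 0],
  [1.1, 39.5, 0],
  [1.1, 39.5, 0],
  [1.1, 39.5, 0],
  [1.1, 39.5, 0],
  [1.1, 39.5, 0],
  [1.1, 39.5, 0],
  [1.1, 39.5, 0],
  [1.1, 39.5, 0],
  [1.1, 39.5, 0],
  [1.1, 39.5, 0],
  [1.1, 39.5, 0],
  [1.1, 39.5, 0],
  [0, 0, 0],
], spin=[0, 0, 0, 0, 0, 1.3, 1.3, 1.3, 1.3, 1.3, 1.3, 1.3, 1.3, 1.3, 1.3, 1.3, 1.3, 1.3, 0.8, 0])

```text
time: 28.0
tool_pos: [0.5322, 0.2737, 0.3024]
tool_rot: [-3.14, 0.002, 0.11]
contact_force: [0.3, -0.7, -4.5]
opening: 0.0479
grip_force: 60.0
```

Request:
arm_command([
  [0, 0, 0],
  [0, 0, 0],
], spin=[0, 0])

```text
time: 28.2
tool_pos: [0.5331, 0.2687, 0.303]
tool_rot: [3.141, 0.002, 0.105]
contact_force: [-1.2, -0.5, -3.5]
opening: 0.0481
grip_force: 60.0
```

```bash
python3 ang.py w10 | head -3; python3 - <<'E'
from h import *
for n in ['w4','w8','w10']:
    c=load(n);import cv2
    g=cv2.cvtColor(c['img'],cv2.COLOR_RGB2GRAY).astype(int)
    print(n,[ (r,g[r,250:266:2].tolist()) for r in range(188,204,2)] if 0 else g[186:206,257].tolist())
    hsv=cv2.cvtColor(c['img'],cv2.COLOR_RGB2HSV)
    b=(hsv[...,0]>9)&(hsv[...,0]<30)&(hsv[...,1]>80);b[:, :230]=0;b[:,290:]=0;b[230:]=0
    print('lowest brass row per col',[(u,int(np.where(b[:,u])[0].max())) for u in range(244,272,3) if b[:,u].any()])
E
```

```text
28.2 [0.5331 0.2687 0.303 ] yaw 6.0 [-1.23 -0.53 -3.51] [-0.011  0.027  0.051]
red [218, 146, 25, 33, 333] [229.5 162.4] med [0.5652 0.2912 0.0533] plane [0.5662 0.2908 0.0575] circ [array([566.2, 290.4]), np.float64(12.9)] rect [array([565.9, 290.8]), array([25.4,  8. ]), np.float64(35.7)]
green [256, 131, 15, 32, 337] [262.8 146.5] med [0.5794 0.2668 0.0478] plane [0.5793 0.2668 0.048 ] circ [array([578.9, 267.4]), np.float64(12.3)] rect [array([579. , 266.6]), array([ 8.7, 24.4]), np.float64(89.8)]
w4 [86, 92, 93, 93, 93, 95, 103, 101, 95, 94, 93, 93, 93, 93, 93, 93, 93, 94, 94, 94]
lowest brass row per col [(244, 198), (247, 196), (250, 195), (253, 193), (256, 192), (259, 193), (262, 195), (265, 196), (268, 198), (271, 200)]
w8 [73, 88, 92, 93, 92, 92, 96, 110, 114, 105, 95, 93, 93, 93, 94, 94, 93, 93, 94, 93]
lowest brass row per col [(244, 201), (247, 199), (250, 197), (253, 196), (256, 194), (259, 195), (262, 197), (265, 199), (268, 200), (271, 202)]
w10 [67, 81, 89, 92, 92, 92, 94, 100, 104, 98, 94, 93, 93, 93, 93, 94, 93, 94, 93, 93]
lowest brass row per col [(244, 200), (247, 199), (250, 197), (253, 195), (256, 194), (259, 195), (262, 197), (265, 198), (268, 200), (271, 202)]
```

Request:
arm_command([
  [1, 0.7, -8],
  [0.7, 0, -10],
  [0, 0, -8],
  [0, 0, -3],
  [0, 0, 0],
  [0, 0, 0],
], spin=[0, 0, 0, 0, 0, 0])

```text
time: 28.85
tool_pos: [0.5352, 0.2701, 0.2751]
tool_rot: [3.142, -0.0, 0.105]
contact_force: [-0.3, -0.5, -3.4]
opening: 0.0479
grip_force: 60.0
```

Request:
arm_command([
  [0, 0, -1.5],
  [0, 0, -1.5],
  [0, 0, -1],
  [0, 0, 0],
], spin=[0, 0, 0, 0])

```text
time: 29.25
tool_pos: [0.535, 0.2701, 0.2709]
tool_rot: [3.141, 0.0, 0.105]
contact_force: [-0.2, 0.2, -3.7]
opening: 0.0481
grip_force: 60.0
```

Request:
arm_command([
  [0, 0, -1],
  [0, 0, -1],
  [0, 0, 0],
], spin=[0, 0, 0])

```text
time: 29.55
tool_pos: [0.535, 0.2701, 0.2689]
tool_rot: [3.141, 0.0, 0.105]
contact_force: [-0.3, 0.1, -4.3]
opening: 0.0474
grip_force: 60.0
```

Request:
arm_command([
  [0, 0, -1],
  [0, 0, -1],
  [0, 0, 0],
], spin=[0, 0, 0])

```text
time: 29.85
tool_pos: [0.535, 0.2701, 0.2669]
tool_rot: [3.141, 0.0, 0.105]
contact_force: [-0.7, -0.2, -4.4]
opening: 0.0476
grip_force: 60.0
```

Request:
arm_command([
  [0, 0, -1],
  [0, 0, -1],
  [0, 0, 0],
], spin=[0, 0, 0])

```text
time: 30.15
tool_pos: [0.535, 0.2701, 0.2661]
tool_rot: [3.141, -0.0, 0.105]
contact_force: [-3.7, -1.4, 4.5]
opening: 0.048
grip_force: 60.0
```

Contact at 16 mm, at the top edge of the flats, so there's a sub-millimetre misalignment. I'll nudge toward where the force points.

Request:
arm_command([
  [0, -0.4, 0],
  [0, -0.3, 0],
  [0, 0, 0],
], spin=[0, 0, 0])

```text
time: 30.45
tool_pos: [0.5349, 0.2698, 0.2661]
tool_rot: [-3.141, -0.001, 0.105]
contact_force: [-3.0, 1.0, 5.4]
opening: 0.0479
grip_force: 60.0
```

Request:
arm_command([
  [-0.4, 0, 0],
  [-0.4, 0, 0],
  [0, 0, 0],
], spin=[0, 0, 0])

```text
time: 30.75
tool_pos: [0.5343, 0.2695, 0.2653]
tool_rot: [-3.141, -0.001, 0.105]
contact_force: [0.1, 0.8, -4.3]
opening: 0.0477
grip_force: 60.0
```

It slipped free. Continuing down.

Request:
arm_command([
  [0, 0, -1],
  [0, 0, -1],
  [0, 0, -1],
  [0, 0, 0],
], spin=[0, 0, 0, 0])

```text
time: 31.15
tool_pos: [0.5342, 0.2693, 0.2614]
tool_rot: [3.141, 0.001, 0.105]
contact_force: [-0.6, -0.2, -3.5]
opening: 0.0476
grip_force: 60.0
```

Request:
arm_command([
  [0, 0, -1],
  [0, 0, -1],
  [0, 0, -1],
  [0, 0, 0],
], spin=[0, 0, 0, 0])

```text
time: 31.55
tool_pos: [0.5342, 0.2694, 0.2589]
tool_rot: [3.141, 0.0, 0.105]
contact_force: [-0.0, -0.2, -4.3]
opening: 0.0477
grip_force: 60.0
```

Request:
arm_command([
  [0, 0, -2],
  [0, 0, -2],
  [0, 0, -1.5],
  [0, 0, -1.5],
  [0, 0, 0],
], spin=[0, 0, 0, 0, 0])

```text
time: 32.05
tool_pos: [0.5342, 0.2694, 0.2517]
tool_rot: [3.141, 0.001, 0.105]
contact_force: [-0.3, -0.6, -4.9]
opening: 0.0477
grip_force: 60.0
```

Request:
arm_command([
  [0, 0, -1],
  [0, 0, -0.8],
  [0, 0, -0.6],
  [0, 0, 0],
], spin=[0, 0, 0, 0])

```text
time: 32.45
tool_pos: [0.5343, 0.2694, 0.2497]
tool_rot: [3.141, -0.0, 0.105]
contact_force: [0.4, 0.5, -4.2]
opening: 0.0474
grip_force: 60.0
```

Request:
arm_command([
  [0, 0, -0.4],
  [0, 0, -0.4],
  [0, 0, -0.4],
  [0, 0, 0],
], spin=[0, 0, 0, 0])

```text
time: 32.85
tool_pos: [0.5342, 0.2694, 0.2496]
tool_rot: [3.142, -0.001, 0.105]
contact_force: [-3.2, -1.7, 6.3]
opening: 0.0477
grip_force: 60.0
```

Fully home on the seat. Now a test turn clockwise.

Request:
arm_command([
  [0, 0, 0],
  [0, 0, 0],
  [0, 0, 0],
  [0, 0, 0],
  [0, 0, 0],
  [0, 0, 0],
  [0, 0, 0],
], spin=[-4, -4, -4, -4, -4, 0, 0])

```text
time: 33.55
tool_pos: [0.5339, 0.2692, 0.2496]
tool_rot: [3.141, 0.0, -0.244]
contact_force: [-4.2, -3.0, 6.8]
opening: 0.0478
grip_force: 60.0
```

```bash
python3 ang.py w11 | grep -v brass
```

```text
33.55 [0.5339 0.2692 0.2496] yaw -13.97 [-4.16 -3.02  6.76] [-0.504  1.033 -0.053]
red [198, 168, 37, 40, 574] [216.6 186.9] med [0.5697 0.2835 0.0533] plane [0.5707 0.2827 0.0575] circ [array([570.1, 283. ]), np.float64(13.0)] rect [array([570.4, 282.5]), array([25.4,  8.7]), np.float64(22.3)]
green [229, 142, 22, 42, 559] [239.9 162.6] med [0.5797 0.2666 0.0477] plane [0.5796 0.2665 0.048 ] circ [array([579.3, 265.9]), np.float64(12.8)] rect [array([579.4, 266.8]), array([ 9.7, 25. ]), np.float64(84.9)]
stud [180, 207, 154, 38, 1000] [256.3 228.3] med [0.552  0.2614 0.0816] plane [0.5491 0.2638 0.0805] circ [array([541.6, 265.6]), np.float64(41.5)] rect [array([550.7, 263.4]), array([83. , 21.1]), np.float64(76.7)]
boss 7851 ((533.869384765625, 267.3745422363281), 55.315711975097656)
```

The nut follows: 35.7° → 22.3° after about 6.5° of backlash, so this is the fitting socket. Turning on to just short of the mark.

Request:
arm_command([
  [0, 0, 0],
  [0, 0, 0],
  [0, 0, 0],
  [0, 0, 0],
  [0, 0, 0],
  [0, 0, 0],
  [0, 0, 0],
], spin=[-4, -4, -4, -4, -4, 0, 0])

```text
time: 34.3
tool_pos: [0.5338, 0.269, 0.2496]
tool_rot: [3.14, 0.0, -0.593]
contact_force: [-5.7, -4.3, 8.3]
opening: 0.0474
grip_force: 60.0
```

```bash
cat > fin.py <<'E'
from cell import *
from h import *
import sys
s=observe();print(round(s['time'],2),s['tool_pos'].round(4),'yaw',np.degrees(s['tool_rot'][2]).round(2),'q6',s['qpos'][5].round(3),s['contact_force'].round(2),s['torque'].round(3))
for n in ['wrist','scene','side']:
    c=read_camera(n);np.savez(f'pics/{sys.argv[1]}_{n}.npz',**c);P=cloud(c)
    hsv=cv2.cvtColor(c['img'],cv2.COLOR_RGB2HSV);H,S,V=[hsv[...,i].astype(int) for i in range(3)]
    reg=(np.hypot(P[...,0]-.5335,P[...,1]-.268)<.065)&(P[...,2]>.042)&(P[...,2]<.06)
    g=(H>45)&(H<80)&(S>110)&reg; r=((H<8)|(H>172))&(S>130)&(V>60)&reg
    for nm,m,z in [('green',g,.048),('red',r,.0545)]:
        v,u=np.where(m)
        if len(u)<8: print(n,nm,len(u));continue
        w=onplane(c,np.c_[u,v],z)[:,:2]-[.5337,.2675]
        vx,vy,x0,y0=cv2.fitLine((w*1000).astype(np.float32),cv2.DIST_L2,0,.01,.01).ravel()
        print(n,nm,len(u),'mean',(w.mean(0)*1000).round(2),'ang',np.degrees(np.arctan2(*w.mean(0)[::-1])).round(2),'line',np.degrees(np.arctan(vy/vx)).round(2),'rmax',(np.hypot(*w.T).max()*1000).round(1),'y@50',(y0+vy/vx*(50-x0)).round(2))
E
python3 fin.py f1
```

```text
34.3 [0.5338 0.269  0.2496] yaw -33.97 q6 2.503 [-5.71 -4.26  8.28] [-0.667  1.094 -0.099]
wrist green 294 mean [46.73 -2.47] ang -3.03 line 4.34 rmax 56.1 y@50 -2.22
wrist red 562 mean [39.07  2.15] ang 3.15 line 3.75 rmax 51.9 y@50 2.86
scene green 12 mean [52.86  0.53] ang 0.57 line 6.62 rmax 63.0 y@50 0.2
scene red 16 mean [43.18  4.42] ang 5.85 line 1.86 rmax 57.4 y@50 4.65
side green 0
side red 0
```

```bash
python3 - <<'E'
from h import *
for n in ['w2','w4','w8','w10','w5','w6','w11','f1_wrist']:
    c=load(n);P=cloud(c);hsv=cv2.cvtColor(c['img'],cv2.COLOR_RGB2HSV);H,S,V=[hsv[...,i].astype(int) for i in range(3)]
    reg=(np.hypot(P[...,0]-.5335,P[...,1]-.268)<.065)&(P[...,2]>.042)&(P[...,2]<.06)
    # boss circle centre from its outer rim in this same view
    m=((np.abs(P[...,2]-.048)<.0025)&(np.hypot(P[...,0]-.5335,P[...,1]-.268)<.062)).astype(np.uint8)
    cn=max(cv2.findContours(m,0,1)[0],key=cv2.contourArea)[:,0]
    w=onplane(c,cn,.048)[:,:2]*1000;rr=np.hypot(*(w-[533.6,267.6]).T);w=w[(rr>53)&(rr<59)]
    A=np.c_[2*w,np.ones(len(w))];x=np.linalg.lstsq(A,(w**2).sum(1),rcond=None)[0];ctr=x[:2];R=np.sqrt(x[2]+ctr@ctr)
    o=[n,'ctr',ctr.round(1),R.round(1)]
    for nm,mm,z in [('g',(H>45)&(H<80)&(S>110)&reg&(P[...,2]>.045),.048),('r',((H<8)|(H>172))&(S>130)&(V>60)&reg,.0545)]:
        v,u=np.where(mm);q=onplane(c,np.c_[u,v],z)[:,:2]*1000
        vx,vy=cv2.fitLine(q.astype(np.float32),2,0,.01,.01).ravel()[:2]
        for cc in (ctr,[533.6,267.6]):
            d=q.mean(0)-cc;o+=[nm,np.degrees(np.arctan2(d[1],d[0])).round(2)]
        o+=['line',np.degrees(np.arctan(vy/vx)).round(1)]
    print(*o)
E
```

```text
w2 ctr [533.1 267.6] 55.1 g -1.25 g -1.24 line -1.8 r 35.99 r 36.41 line 35.8
w4 ctr [533.8 267.8] 54.8 g -1.36 g -1.11 line -1.3 r 36.24 r 36.3 line 36.0
w8 ctr [533.8 267.7] 54.8 g -1.3 g -1.11 line -1.9 r 36.36 r 36.36 line 35.2
w10 ctr [533.9 267.8] 54.8 g -1.32 g -1.07 line -1.7 r 36.29 r 36.29 line 35.4
w5 ctr [534.  267.5] 54.7 g -1.07 g -1.19 line -1.8 r 35.78 r 35.36 line 36.0
w6 ctr [533.8 267.3] 54.7 g -0.86 g -1.26 line -1.6 r 35.64 r 35.08 line 36.6
w11 ctr [533.8 267.4] 54.7 g -1.03 g -1.24 line -2.0 r 23.71 r 23.34 line 23.3
f1_wrist ctr [533.6 267.1] 54.7 g -2.48 g -3.12 line 4.9 r 3.75 r 2.99 line 3.7
```

The mark is at about -1.3° and the pointer at 3.7°. Turning the remaining 5°.

Request:
arm_command([
  [0, 0, 0],
  [0, 0, 0],
  [0, 0, 0],
  [0, 0, 0],
], spin=[-2.5, -2.5, 0, 0])

```text
time: 34.85
tool_pos: [0.5338, 0.2689, 0.2496]
tool_rot: [3.14, 0.0, -0.68]
contact_force: [-6.9, -5.4, 8.1]
opening: 0.0477
grip_force: 60.0
```

```bash
python3 fin.py f2; python3 - <<'E'
from h import *
a=load('f2_wrist')['img'][100:280,120:330];b=load('f2_scene')['img'][165:235,290:370]
cv2.imwrite('pics/f2.png',np.hstack([cv2.resize(a,(420,360),interpolation=2),cv2.resize(b,(380,360),interpolation=2)])[:,:,::-1])
E
```

```text
34.85 [0.5338 0.2689 0.2496] yaw -38.95 q6 2.59 [-6.9  -5.36  8.14] [-0.678  1.104  0.107]
wrist green 110 mean [52.05 -2.24] ang -2.47 line 16.14 rmax 56.0 y@50 -2.84
wrist red 552 mean [39.12 -1.18] ang -1.74 line -1.34 rmax 51.7 y@50 -1.44
scene green 7
scene red 15 mean [44.24  0.52] ang 0.68 line -0.94 rmax 53.8 y@50 0.43
side green 0
side red 0
```

View pics/f2.png

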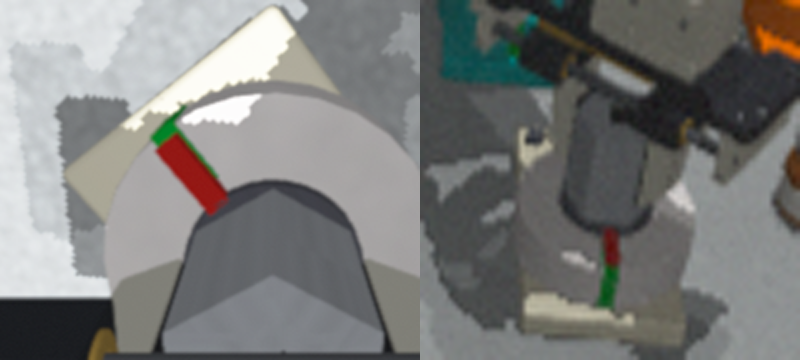

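The pointer lies along the green mark. The thin green edge in the wrist view is parallax from the raised pointer, and the scene view shows them in line. A last numeric check of the two returned sockets, then hand in.

```bash
python3 - <<'E'
from cell import *
from h import *
c=load('f2_scene');P=cloud(c);Z=P[...,2]
m=((Z>.058)&(Z<.072)&(P[...,0]>.45)&(P[...,0]<.6)&(P[...,1]<0)&(P[...,1]>-.4)).astype(np.uint8)
k,l,st,ce=cv2.connectedComponentsWithStats(m)
ok=[np.median(P[l==i],0).round(4).tolist() for i in range(1,k) if st[i,4]>100]
print(ok)
if len(ok)==2: print(hand_in())
E
```

```text
[[0.5201, -0.1746, 0.0643], [0.5097, -0.0669, 0.0642]]
the job is handed in; nothing more can be done
None
```

I handed the job in: the third socket (the one that stood at y ≈ -0.28) fits, and it is still gripped, upright and seated on the nut. The red pointer measures about -1.3°, in line with the green mark. The other two, one loose and one too small, stand upright again at their places on the mat.

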